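# Push the hanger bin shut and shoot its bolt

### The arm

A 7-joint arm with a two-finger parallel gripper is mounted at the origin on the work surface. World frame = base frame: x ahead of the robot, y to its left, z up, the work surface at z = 0. Lengths are in m, angles in rad, forces in N, time in s.
With the tool pointing down it reaches from about 0.425 to 0.925 m from the base axis. Payload 6.8 kg.
Tool frame: the origin (TCP) lies midway between the tips of the shut fingers; the grasp point (between the pads) lies 19 mm behind it; z points along the fingers, y is the line along which they close (so a half turn about z gives the same grasp; the last joint's range is limited). The gripper opens to 88 mm and grips with 3 to 60 N. Pads are 20 mm wide; open, the fingers measure 115 mm over their backs; the gripper's body (75 mm by 178 mm) begins 61 mm behind the grasp point.
Start: joints at [-1.451, 0.477, 0.022, 1.555, -0.011, 1.109, -0.083], TCP at [0.152, 0.658, 0.196] pointing down, gripper open.
Joint ranges: [-2.96, 2.96], [-0.34, 2.1], [-1.41, 1.46], [0.24, 2.44], [-1.37, 4.51], [0.17, 1.92], [-2.96, 2.96]. Speed limits (rad/s): [2.39, 2.39, 3.14, 3.14, 3.14, 3.14, 3.14].

### API

Orientations are given as a unit quaternion [x, y, z, w].
In Python, from rig import robot gives the robot as it stands. The module is installed in compiled form; this text tells all that it offers.
- The arm moves only by the shell command python3 -m inch 'ROWS' [FORCE]. ROWS is JSON, a list of rows, each a list of 7 numbers: the shift along the world's x, y, z in m, then the turn, a rotation vector about the world's x, y, z in degrees, then the opening, from 0 (shut) to 1 (fully open). A call has 1 to 5 rows; each row shifts and turns the commanded pose from where the row before left it; what a row does not reach is not made up. A row lasts 1/10 s, in which the tool goes at most 50 mm and 8.59 degrees, less where a joint would pass 70% of its speed; a pose out of reach is approached as far as the arm can. A call with a gripper value outside its range is refused whole. The fingers move at their own pace and stop on an object; FORCE is the grip in N (left out, the last holds). Time passes only in rows, so rows that do not move let the fingers close. It gives the time, the measured TCP pose, the force, the opening and the grip force at its end, in the units of the state.
- robot.get_obs(): the state, without advancing time (a new reading comes with each control period).
- robot.get_image(name): name is "side" or "top" or "wrist"; returns a dict with "frame" (420x560x3 uint8, red, green, blue), "z_map" (420x560 float32, m along the optical axis (not along the pixel's ray), 0 where there is no reading), "vertical_fov" (degrees; the focal length in pixels is half the picture's height over the tangent of half this angle, whatever the lens; pixels are square), "cx", "cy" (the principal point, pixels), "rvec" (rotation vector, rad) and "tvec" (3), from world to camera coordinates, as OpenCV has them. Camera axes: x right, y down, z forward; pixel columns grow to the right and rows downward; lengths in m; the calibration is good to about 2 mm. A picture is of the moment at which its call begins.
- robot.job_done(): hands the job in; it is judged then, once.
The state is a dict: "t": time; "joint_positions": joint angles; "joint_velocities": joint speeds; "tau": joint torques, N m; "tcp_pos": TCP position; "tcp_rot": TCP orientation; "ft_force": force on the tool from outside, world axes, zero at the start; "ft_torque": the same for the moment, N m; "finger_gap": opening from 0.0 (shut) to 1.0 (fully open); "grip_force": force on a finger pad.
Only numpy, scipy, OpenCV 4.12 (cv2) and the standard library are available. Lean on these libraries where they do the work, as an engineer would, in place of code of your own. Each camera call takes 0.05 s, during which the arm holds its last target. There are 200 camera calls.

### The job

The white tilt-out hanger bin on the ledge has been left hanging open and would swing out in the balcony draught. Push its front fully shut with the fingertips, without slamming it, and only then push the blue-knobbed bolt on its roof sideways, all the way home through the metal keeper on the bin's front. Only push, gently: do not pinch the knob, and leave the jug, the thimble and the sleeve board standing where they are.

Things in the scene. Friction and masses are not known exactly. Their poses are not given: they have to be found in the camera images.
- housing: fixed white bin housing, 160 deep (x) x 300 wide (y) x 190 mm high with a flat roof; position varies, turned up to 0.3 rad. Origin: middle of its front lower edge, on the ledge; x points from the front into the housing, y left along the front, z up. Two chrome bolt guides, 20 mm high, stand on the roof near the front edge at y = 32 to 116 mm
- bin (a joint): angle of the tilting front (rad): 0 = shut, upright and against the housing; up to 0.5 = top leaning out towards the robot. It turns about a level line along y at the foot of the front, 12 mm above the housing's origin. A dry stiff hinge (about 0.5 N m, some 3 to 5 N at the top edge): it stays where it is left
- bin_rim (a point): middle of the top edge of the tilting white front, on its outer face (towards the robot). The front is a flat panel 300 wide (150 to each side of this point), 12 thick, 198 mm from hinge line to top edge. Shut, its top edge stands 210 mm above the ledge, 20 mm above the roof, and its outer face 13 mm before the housing's origin. Stray hangers stand in the tray behind it
- keeper (a point): middle of the top of the steel keeper, a bridge 14 mm wide along the housing's y and 4 mm thick that reaches 30 mm back from the middle of the tilting front, at its top edge, and moves with it. Shut, its top is 217 mm above the ledge and the bolt passes under it
- bolt (a joint): travel of the steel bolt (m): 0 = drawn back, 0.045 = fully home through the keeper (its stop). It slides along the housing's -y direction (to the right, seen from the robot) on the roof, 17 mm behind the front edge; friction about 2.5 N, it stays where it is left
- knob: upright blue plastic knob of the bolt, 18 mm diameter on a thin steel stem, moving with the bolt. Origin on its axis at the bolt's centre line, 200 mm above the ledge, at housing x = 17 mm, y = 96 mm minus the bolt's travel; the blue part spans 12 to 46 mm above the origin (212 to 246 mm above the ledge), above the guides (top 210 mm)
- jug: bystander: red plastic measuring jug, 104 mm across the rim, 125 mm high, with a handle; stands beside the bin, on its -y side. Origin at the centre of its underside, z up
- thimble: bystander: stainless thimble, 20 mm across, 21 mm high, standing loose on the bin's roof towards the back. Origin at the centre of its underside, z up
- sleeve_board: bystander: folded aluminium sleeve board lying flat on the ledge, 450 long (x, from -200 to +250) x 100 wide x 46 mm high. Origin on its underside, z up

How it is judged:
By the outcome, as a careful person would: the job done as asked, in the order asked, and still so for the second after the job is handed in, with the robot touching nothing.
It also fails if it takes over 48 s, if anything falls off the work surface, if the arm or the gripper's body presses on something with over 40 N, if the wrist force passes 120 N, or if a joint passes its speed limit or range.

## Working session

There is one attempt and no reset: what is moved stays moved. The work goes in short steps, Python scripts to look and compute and a shell command to move; the robot and the scene stay as the last step left them, time stands still between calls to the robot, and variables do not carry over. Pictures are saved under pics/ and viewed, at most 10 in all, crops included, and the job is handed in when it is done.

```bash
mkdir -p pics; cat > h.py <<'E'
from rig import robot
import numpy as np, cv2
def shot(n,tag):
    d=robot.get_image(n); np.savez(f'{tag}.npz',**d)
    cv2.imwrite(f'pics/{tag}.png',d['frame'][:,:,::-1]); return d
def cloud(d):
    z=np.array(d['z_map'],float);h,w=z.shape
    f=h/2/np.tan(np.radians(float(d['vertical_fov']))/2)
    v,u=np.mgrid[:h,:w]
    p=np.stack([(u-float(d['cx']))/f*z,(v-float(d['cy']))/f*z,z],-1)
    R=cv2.Rodrigues(np.array(d['rvec'],float))[0]
    P=(p-np.array(d['tvec'],float).ravel())@R
    P[z==0]=np.nan
    return P
E
python3 - <<'E'
from h import *
a=shot('side','s1');b=shot('top','t1')
cv2.imwrite('pics/both.png',cv2.resize(np.hstack([a['frame'],b['frame']])[:,:,::-1],(800,300)))
o=robot.get_obs();print(o['t'],o['tcp_pos'],o['tcp_rot'],o['finger_gap'])
E
```

```text
0.1 [0.15229733 0.65701736 0.19481937] [ 1.13617991e-01  9.93524205e-01 -7.77501302e-04 -2.88590509e-05] 0.9998542039653379
```

View pics/s1.png

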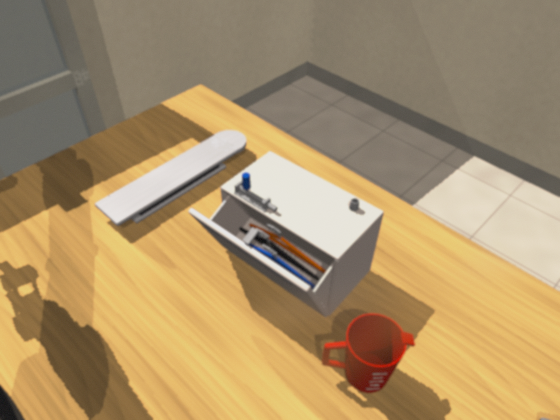

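View pics/t1.png

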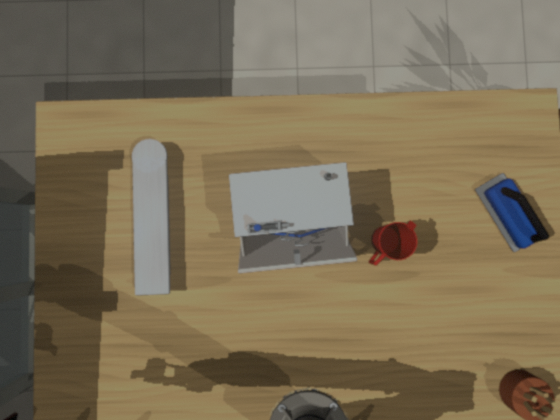

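The side view shows the front hanging open, with the keeper at (250,238), the knob at (246,181) and the thimble at (354,204). In the top view the roof corners are at about (230,174), (346,164), (352,227) and (237,235), the knob is at (255,227) and the panel's top edge runs from (240,270) to (356,261).

```bash
python3 - <<'E'
from h import *
np.set_printoptions(precision=4,suppress=True)
for t in('s1','t1'):
    d=np.load(t+'.npz');P=cloud(d);F=d['frame'].astype(int)
    z=P[...,2]
    m=(abs(z-.19)<.006)&(abs(P[...,1])<.35)&(P[...,0]>.4)&(F.min(-1)>90)
    n,l,st,c=cv2.connectedComponentsWithStats(m.astype(np.uint8))
    k=1+np.argmax(st[1:,4]);Q=P[l==k]
    r=cv2.minAreaRect(Q[:,:2].astype(np.float32));print(t,'roof',r,cv2.boxPoints(r).tolist(),np.median(Q[:,2]))
    b=(F[...,2]>F[...,0]+60)&(z>.2)&(z<.27);print('knob',b.sum(),np.nanmedian(P[b],0),np.nanmax(P[b],0),np.nanmin(P[b],0))
    rd=(F[...,0]>F[...,1]+90)&(z>.10)&(z<.14)&(P[...,0]>.3);print('jug',np.nanmin(P[rd],0),np.nanmax(P[rd],0))
    px=[(240,270),(356,261),(298,264),(298,255),(150,215),(330,176),(300,234)] if t=='t1' else [(193,212),(305,290),(250,243),(250,236),(354,203),(265,205)]
    for u,v in px: print(u,v,np.nanmedian(P[v-1:v+2,u-1:u+2].reshape(-1,3),0))
s=cv2.imread('pics/s1.png')[150:320,170:400];cv2.imwrite('pics/c1.png',cv2.resize(s,None,fx=3.4,fy=3.4,interpolation=2))
E
```

```text
s1 roof ((0.6627238392829895, 0.03631635010242462), (0.16391226649284363, 0.3021363914012909), 4.603263854980469) [[0.5689079761505127, 0.18031980097293854], [0.593156099319458, -0.12084199488162994], [0.7565397024154663, -0.1076871007680893], [0.732291579246521, 0.1934746950864792]] 0.18967697463651345
knob 71 [0.5884 0.1169 0.2433] [0.6004 0.1283 0.2475] [0.5841 0.1118 0.2199]
jug [ 0.4835 -0.3001  0.1006] [ 0.6021 -0.1866  0.1301]
193 212 [0.4863 0.1625 0.189 ]
305 290 [ 0.5036 -0.1201  0.1861]
250 243 [0.5807 0.1048 0.0611]
250 236 [0.5127 0.0254 0.2049]
354 203 [ 0.711  -0.0599  0.2089]
265 205 [0.5901 0.0648 0.203 ]
t1 roof ((0.6628381013870239, 0.0372706800699234), (0.16017068922519684, 0.2998882830142975), 4.223376750946045) [[0.571927547454834, 0.18090975284576416], [0.5940128564834595, -0.11816418170928955], [0.7537486553192139, -0.10636839270591736], [0.7316633462905884, 0.19270554184913635]] 0.18972929334189398
knob 22 [0.5942 0.1202 0.2455] [0.5991 0.1251 0.2485] [0.5894 0.1154 0.2419]
jug [ 0.489  -0.2126  0.1043] [ 0.5134 -0.1911  0.116 ]
240 270 [0.4889 0.1678 0.1915]
356 261 [ 0.4872 -0.1622  0.0033]
298 264 [0.5003 0.0229 0.1989]
298 255 [0.5232 0.0229 0.2096]
150 215 [0.6393 0.4369 0.0452]
330 176 [ 0.7182 -0.0648  0.1935]
300 234 [0.5726 0.0072 0.0364]
```

View pics/c1.png

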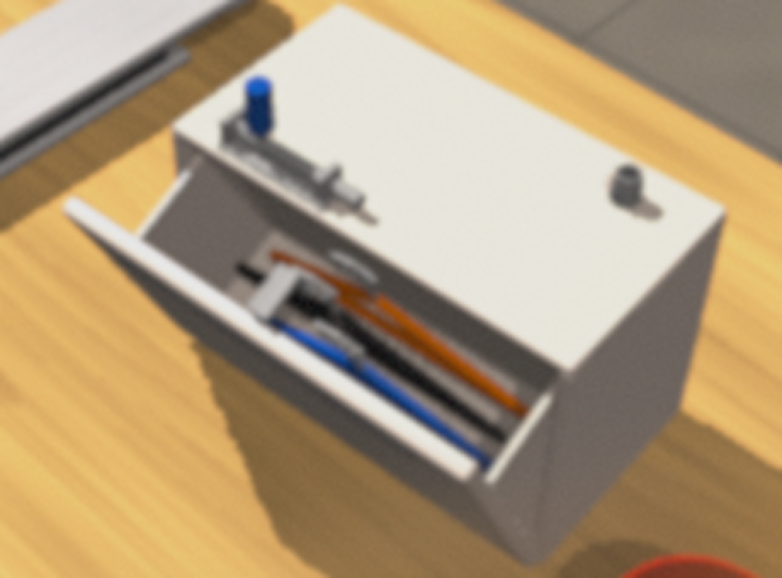

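Housing origin is about (0.582, 0.031), yaw about 4.2°. The knob is at about (0.593, 0.120). I'll bring the closed fingers in front of the rim.

```bash
python3 -m inch '[[0.03,-0.036,0.006,0,0,3.5,0],[0.03,-0.036,0,0,0,3.5,0],[0.03,-0.036,0,0,0,3.5,0],[0.03,-0.036,0,0,0,3.5,0],[0.03,-0.036,0,0,0,3.3,0]]' 10
python3 -m inch '[[0.03,-0.04,0,0,0,0,0],[0.03,-0.04,0,0,0,0,0],[0.03,-0.04,0,0,0,0,0],[0.03,-0.04,0,0,0,0,0],[0.02,-0.04,0,0,0,0,0]]'
python3 -m inch '[[0.002,-0.04,0,0,0,0,0],[0,-0.04,0,0,0,0,0],[0,-0.04,0,0,0,0,0],[0,-0.04,0,0,0,0,0],[0,-0.04,0,0,0,0,0]]'
```

```text
t: 0.6
tcp_pos: [0.3033, 0.4757, 0.2014]
tcp_rot: [-0.038, 0.999, -0.0, -0.0]
ft_force: [0.0, -0.0, 0.6]
finger_gap: 0.587
grip_force: 0.0
t: 1.1
tcp_pos: [0.444, 0.2753, 0.2016]
tcp_rot: [-0.036, 0.999, -0.0, 0.0]
ft_force: [0.2, -1.5, -0.3]
finger_gap: 0.128
grip_force: 0.0
t: 1.6
tcp_pos: [0.4439, 0.0759, 0.2015]
tcp_rot: [-0.037, 0.999, 0.0, -0.0]
ft_force: [0.5, 0.1, 1.0]
finger_gap: 0.003
grip_force: 0.0
```

```bash
python3 -m inch '[[0,-0.028,-0.013,0,0,0,0],[0,-0.028,-0.013,0,0,0,0],[0.008,0,0,0,0,0,0],[0.006,0,0,0,0,0,0],[0.005,0,0,0,0,0,0]]'
python3 -m inch '[[0.005,0,0,0,0,0,0],[0.005,0.0005,0,0,0,0,0],[0.005,0.0005,0,0,0,0,0],[0.005,0,0,0,0,0,0],[0.005,0.0005,0,0,0,0,0]]'
```

```text
t: 2.1
tcp_pos: [0.4643, 0.0227, 0.1759]
tcp_rot: [-0.038, 0.999, 0.0, 0.0]
ft_force: [0.2, -0.6, -0.3]
finger_gap: 0.004
grip_force: 0.0
t: 2.6
tcp_pos: [0.4888, 0.0232, 0.1757]
tcp_rot: [-0.037, 0.999, -0.0, -0.0]
ft_force: [0.7, -0.0, 0.7]
finger_gap: 0.006
grip_force: 0.0
```

```bash
python3 -m inch '[[0.005,0,0,0,0,0,0],[0.005,0,0,0,0,0,0],[0.005,0.0005,0,0,0,0,0],[0.005,0,0,0,0,0,0],[0.005,0.0005,0,0,0,0,0]]'
```

```text
t: 3.1
tcp_pos: [0.514, 0.0244, 0.1802]
tcp_rot: [-0.037, 0.999, 0.001, 0.0]
ft_force: [-18.9, -0.9, 52.6]
finger_gap: 0.004
grip_force: 26.8
```

```bash
python3 -m inch '[[-0.005,0,0.008,0,0,0,0],[-0.02,0,0.01,0,0,0,0],[-0.03,0,0,0,0,0,0],[-0.03,0,0,0,0,0,0]]'; python3 - <<'E'
from h import *
np.set_printoptions(precision=4,suppress=True)
b=shot('top','t2');a=shot('side','s2')
P=cloud(a);Q=cloud(b)
for D in (P,Q):
    for y in (-.08,-.05,.08,.1,.14):
        m=(abs(D[...,1]-y)<.004)&(D[...,0]>.44)&(D[...,0]<.575)&(D[...,2]>.06)&(D[...,2]<.23)
        S=D[m];S=S[np.argsort(-S[:,2])][:6];print(y,S[:,[0,2]].tolist() if len(S) else 0)
k=np.hstack([a['frame'][150:320,150:390],b['frame'][140:310,180:420]])[:,:,::-1]
cv2.imwrite('pics/c2.png',cv2.resize(k,(800,283),interpolation=2))
E
```

```text
t: 3.5
tcp_pos: [0.428, 0.024, 0.1938]
tcp_rot: [-0.037, 0.999, -0.0, 0.0]
ft_force: [0.3, 0.6, 0.8]
finger_gap: 0.005
grip_force: 0.0
-0.08 [[0.5244036780437747, 0.19854733575582598], [0.5173441160233544, 0.19803949649647126], [0.5243515190146906, 0.197956714548236], [0.5231383776949441, 0.19792180399584566], [0.5212518626997447, 0.19767085218016903], [0.5253607299608204, 0.19765200531448576]]
-0.05 [[0.5204307821176359, 0.19889008776387238], [0.5196282943190426, 0.1981403536817108], [0.5206562776435988, 0.1977748987791097], [0.5215333784925734, 0.1977237547573181], [0.5190316014658135, 0.19771746166269943], [0.5222431576804307, 0.1972196412880714]]
0.08 [[0.5061514662233888, 0.19764158075137775], [0.5108260568702726, 0.19718019099000378], [0.5082230876740749, 0.19635608338720265], [0.505478237495842, 0.19578871715611934], [0.515037914443128, 0.19526202456414338], [0.5055104621886445, 0.1933895814130295]]
0.1 0
0.14 [[0.5747815986351174, 0.19053300323662511], [0.5747073194749436, 0.18634303028441296]]
-0.08 [[0.5222773061868085, 0.19937933154709866], [0.5221073023555738, 0.198882715
[... 529 characters left out ...]
519638], [0.5067481144100764, 0.1979908386506565], [0.5067869644436451, 0.19761174475068], [0.5043092198309765, 0.1974302972970284], [0.5142181693098846, 0.19718474947077905]]
0.1 [[0.5125067989958808, 0.19989736051255966], [0.504930312987724, 0.19909839499528786], [0.5050002572871878, 0.19826465531542875], [0.509906878401952, 0.19805435173231184], [0.5122038843231885, 0.19674996817251003], [0.5097299559887303, 0.19665147079952877]]
0.14 [[0.5013868845291621, 0.20140133288091644], [0.5061021146826102, 0.19992458553475828], [0.5086042373865819, 0.19874194997315753], [0.5084941790462565, 0.19821788578945962], [0.5083976300134203, 0.19786731239736347], [0.5059516976712628, 0.19720732773915622]]
```

View pics/c2.png

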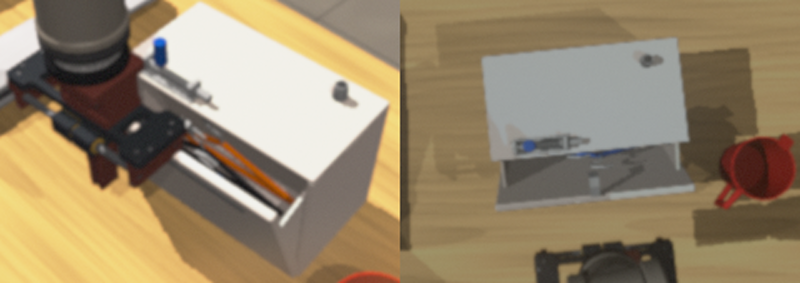

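The front has moved to about 0.3 rad open (rim z about 0.197), but the vertical finger wedged under the rim edge. I'll tilt the tool 35° so only the fingertips bear on the panel face.

```bash
python3 -m inch '[[0,0,0,0,-7,0,0],[0,0,0,0,-7,0,0],[0,0,-0.01,0,-7,0,0],[0.01,0,-0.012,0,-7,0,0],[0.01,0,0,0,-7,0,0]]'
python3 -m inch '[[0.015,0,0,0,0,0,0],[0.01,0,0,0,0,0,0],[0.01,0,0,0,0,0,0],[0.007,0,0,0,0,0,0],[0.005,0,0,0,0,0,0]]'
```

```text
t: 4.1
tcp_pos: [0.431, 0.0252, 0.1885]
tcp_rot: [-0.04, 0.978, -0.003, 0.206]
ft_force: [-0.1, -0.5, 0.1]
finger_gap: 0.009
grip_force: 0.0
t: 4.6
tcp_pos: [0.4793, 0.0244, 0.1886]
tcp_rot: [-0.039, 0.978, -0.003, 0.206]
ft_force: [-1.5, -0.5, 0.2]
finger_gap: 0.003
grip_force: 0.0
```

```bash
python3 -m inch '[[0,0,-0.015,0,0,0,0],[0.005,0,0,0,-5,0,0],[0.005,0,0,0,-5,0,0],[0.005,0,0,0,0,0,0],[0,0,0,0,0,0,0]]'; python3 -c "
from h import *
print(robot.get_obs()['joint_positions'])"
```

```text
t: 5.1
tcp_pos: [0.4919, 0.0196, 0.1747]
tcp_rot: [-0.036, 0.965, -0.01, 0.261]
ft_force: [0.3, -0.4, 0.2]
finger_gap: 0.005
grip_force: 0.0
[ 1.30269444e-03 -2.95255424e-02 -2.58564363e-01  2.40567696e+00
  4.58045910e-01  2.78394256e-01  9.76053537e-01]
```

```bash
python3 -m inch '[[0.005,0,0,0,0,0,0],[0.004,0,0,0,0,0,0],[0.004,0,0,0,0,0,0]]'
python3 -m inch '[[0.004,0,0.0005,0,0,0,0],[0.004,0,0.0005,0,0,0,0],[0.004,0.0005,0.0005,0,0,0,0]]'
```

```text
t: 5.4
tcp_pos: [0.5048, 0.0207, 0.1747]
tcp_rot: [-0.037, 0.965, -0.009, 0.261]
ft_force: [0.3, -0.5, 0.4]
finger_gap: 0.004
grip_force: 0.0
t: 5.7
tcp_pos: [0.5163, 0.0207, 0.1759]
tcp_rot: [-0.037, 0.965, -0.01, 0.261]
ft_force: [-0.2, 0.4, 0.0]
finger_gap: 0.0
grip_force: 0.0
```

```bash
python3 -m inch '[[0.004,0.0005,0.0006,0,0,0,0],[0.004,0,0.0006,0,0,0,0],[0.004,0.0005,0.0006,0,0,0,0]]'
python3 -m inch '[[0.004,0,0.0006,0,0,0,0],[0.004,0,0.0006,0,0,0,0],[0.003,0.0005,0.0006,0,0,0,0]]'
```

```text
t: 6.0
tcp_pos: [0.5275, 0.0212, 0.1772]
tcp_rot: [-0.037, 0.965, -0.01, 0.26]
ft_force: [-3.9, -1.3, 2.0]
finger_gap: 0.007
grip_force: 1.5
t: 6.3
tcp_pos: [0.5392, 0.0219, 0.1795]
tcp_rot: [-0.037, 0.965, -0.01, 0.261]
ft_force: [-3.4, 0.4, 1.9]
finger_gap: 0.008
grip_force: 1.4
```

```bash
python3 -m inch '[[0.003,0,0.0004,0,0,0,0],[0.003,0.0005,0.0004,0,0,0,0],[0.003,0,0.0003,0,0,0,0],[0.002,0,0.0002,0,0,0,0]]'
python3 -m inch '[[0.002,0,0.0002,0,0,0,0],[0.002,0.0005,0.0002,0,0,0,0],[0.001,0,0,0,0,0,0],[0.001,0,0,0,0,0,0]]'
python3 -m inch '[[0.001,0,0,0,0,0,0],[0.001,0,0,0,0,0,0]]'
```

```text
t: 6.7
tcp_pos: [0.5513, 0.0228, 0.182]
tcp_rot: [-0.037, 0.964, -0.009, 0.262]
ft_force: [-5.8, -0.4, 8.4]
finger_gap: 0.006
grip_force: 4.9
t: 7.1
tcp_pos: [0.5582, 0.0234, 0.1834]
tcp_rot: [-0.037, 0.964, -0.009, 0.263]
ft_force: [-4.9, -1.4, 11.1]
finger_gap: 0.005
grip_force: 6.5
t: 7.3
tcp_pos: [0.5605, 0.0235, 0.1838]
tcp_rot: [-0.037, 0.964, -0.009, 0.264]
ft_force: [-4.2, -0.5, 11.5]
finger_gap: 0.005
grip_force: 6.8
```

```bash
python3 -m inch '[[0.001,0,0.001,0,0,0,0],[0.001,0,0.001,0,0,0,0]]'
python3 -m inch '[[0.001,0,0,0,0,0,0],[0.001,0,0,0,0,0,0]]'; python3 - <<'E'
from h import *
np.set_printoptions(precision=4,suppress=True)
b=shot('top','t3');a=shot('side','s3')
for D in (cloud(a),cloud(b)):
    for y in (-.08,.1,.14):
        m=(abs(D[...,1]-y)<.005)&(D[...,0]>.50)&(D[...,0]<.605)&(D[...,2]>.195)&(D[...,2]<.23)
        print(y,m.sum(),np.median(D[m],0),D[m].min(0),D[m].max(0)) if m.any() else 0
E
```

```text
t: 7.5
tcp_pos: [0.5611, 0.0235, 0.1844]
tcp_rot: [-0.037, 0.964, -0.009, 0.262]
ft_force: [-2.9, -0.2, 3.3]
finger_gap: 0.004
grip_force: 2.4
t: 7.7
tcp_pos: [0.5633, 0.0237, 0.1845]
tcp_rot: [-0.037, 0.964, -0.009, 0.262]
ft_force: [-4.0, 0.9, 7.9]
finger_gap: 0.003
grip_force: 4.6
-0.08 39 [ 0.5588 -0.0805  0.2061] [ 0.5557 -0.0847  0.1954] [ 0.5672 -0.0757  0.2095]
-0.08 22 [ 0.562  -0.0808  0.2072] [ 0.5568 -0.0849  0.1975] [ 0.5691 -0.075   0.2108]
0.1 38 [0.5546 0.1008 0.2057] [0.5424 0.0958 0.1994] [0.5991 0.1049 0.2107]
0.14 48 [0.5841 0.1403 0.2077] [0.5408 0.1352 0.195 ] [0.6001 0.1442 0.2129]
```

```bash
python3 - <<'E'
from h import *
w=shot('wrist','w3')
a=np.load('s3.npz')['frame'][140:310,130:370,::-1]
k=np.hstack([cv2.resize(a,(400,283),interpolation=2),cv2.resize(w['frame'][:,:,::-1],(377,283))])
cv2.imwrite('pics/c3.png',k)
E
```

```text
(no output)
```

View pics/c3.png

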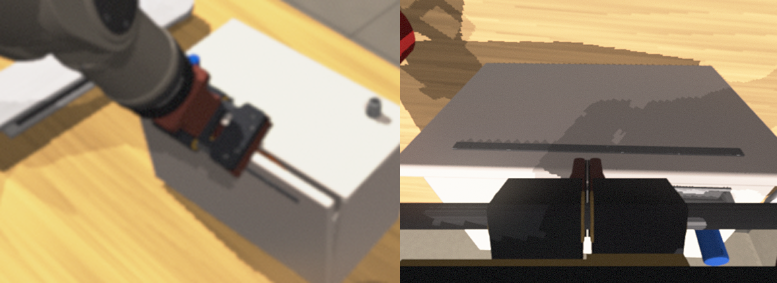

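```bash
python3 - <<'E'
from h import *
np.set_printoptions(precision=4,suppress=True)
P=cloud(np.load('w3.npz'))
s=420/283
for u,v in [(187,160),(182,165),(187,175),(187,190),(120,100),(120,160),(120,172),(120,180),(120,186),(250,175),(250,160),(250,183)]:
    print(u,v,P[int(v*s),int(u*s)])
h=np.load('s3.npz');S=cloud(h)
for u,v in [(330,259),(325,262),(330,265),(320,255),(334,262)]:print(u,v,S[v,u])
E
```

```text
187 160 [0.5501 0.0223 0.1964]
182 165 [0.5333 0.019  0.2149]
187 175 [0.552  0.0229 0.2084]
187 190 [0.5587 0.0237 0.2162]
120 100 [ 0.565  -0.0482  0.1106]
120 160 [ 0.5532 -0.0265  0.1984]
120 172 [ 0.5534 -0.024   0.2092]
120 180 [ 0.4782 -0.0012  0.2681]
120 186 [0.4759 0.     0.2719]
250 175 [0.547  0.0667 0.2083]
250 160 [0.5462 0.0684 0.1953]
250 183 [0.4742 0.0403 0.2684]
330 259 [ 0.6662 -0.0531  0.0698]
325 262 [ 0.5604 -0.1146  0.2079]
330 265 [ 0.5682 -0.1206  0.1977]
320 255 [ 0.568  -0.0969  0.2054]
334 262 [ 0.669  -0.0624  0.0652]
```

```bash
python3 - <<'E'
from h import *
from scipy.spatial.transform import Rotation as Ro
np.set_printoptions(precision=4,suppress=True)
d=np.load('w3.npz');o=robot.get_obs();T=np.array(o['tcp_pos']);R=Ro.from_quat(o['tcp_rot']).as_matrix()
f=210/np.tan(np.radians(float(d['vertical_fov']))/2);K=np.array([[f,0,d['cx']],[0,f,d['cy']],[0,0,1]],float)
for q in [(0,0,0),(-.01,0,0),(.01,0,0),(-.01,0,-.019),(-.01,0,-.04),(.01,0,-.04)]:
    p=T+R@np.array(q);print(q,p,cv2.projectPoints(p[None],d['rvec'],d['tvec'],K,None)[0].ravel())
P=cloud(d);Q=(P-T)@R
for v in range(225,300,5): print(v,[Q[v,u].round(3).tolist() for u in(268,285)])
cv2.imwrite('pics/w3c.png',cv2.resize(d['frame'][200:320,200:360,::-1],None,fx=4,fy=4))
E
```

```text
(0, 0, 0) [0.5635 0.0237 0.1846] [278.8079 236.5663]
(-0.01, 0, 0) [0.5721 0.0245 0.1897] [278.7857 253.8111]
(0.01, 0, 0) [0.5549 0.0229 0.1796] [278.8308 218.8952]
(-0.01, 0, -0.019) [0.5624 0.0244 0.206 ] [278.8386 268.0469]
(-0.01, 0, -0.04) [0.5518 0.0244 0.2241] [278.9109 287.5066]
(0.01, 0, -0.04) [0.5346 0.0229 0.214 ] [278.9708 245.1054]
225 [[0.01, -0.005, -0.012], [0.01, 0.003, -0.01]]
230 [[0.008, -0.005, -0.013], [0.008, 0.003, -0.013]]
235 [[0.011, -0.005, -0.029], [0.011, 0.003, -0.029]]
240 [[0.011, -0.005, -0.036], [nan, nan, nan]]
245 [[0.011, -0.005, -0.043], [0.011, 0.003, -0.042]]
250 [[0.011, -0.004, -0.048], [0.011, 0.002, -0.048]]
255 [[0.01, -0.004, -0.052], [0.011, 0.002, -0.053]]
260 [[0.01, -0.004, -0.057], [0.011, 0.002, -0.06]]
265 [[0.033, -0.003, -0.113], [0.011, 0.002, -0.063]]
270 [[0.033, -0.003, -0.116], [0.011, 0.002, -0.067]]
275 [[0.033, -0.002, -0.118], [0.011, 0.002, -0.072]]
280 [[0.032, -0.002, -0.121], [0.011, 0.002, -0.076]]
285 [[0.033, -0.002, -0.124], [0.031, 0.001, -0.12]]
290 [[0.033, -0.002, -0.126], [0.031, 0.001, -0.122]]
295 [[0.033, -0.002, -0.127], [0.031, 0.001, -0.124]]
```

View pics/w3c.png

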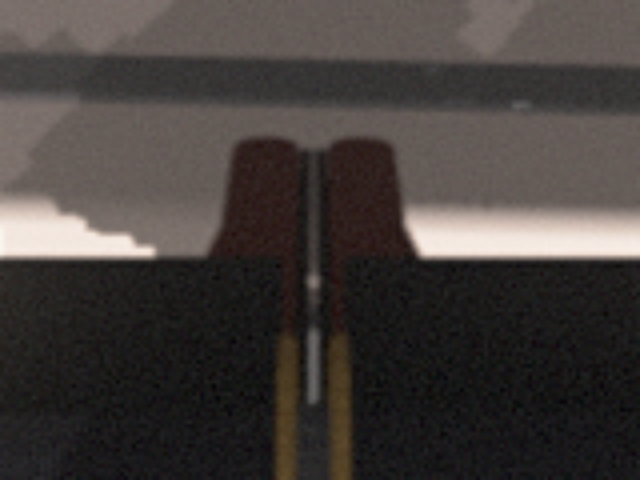

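```bash
python3 - <<'E'
from h import *
np.set_printoptions(precision=4,suppress=True)
D=cloud(np.load('s2.npz'))
# vertical tool at TCP (.428,.024,.1938)
m=(abs(D[...,0]-.428)<.02)&(abs(D[...,1]-.024)<.03)&(D[...,2]>.15)&(D[...,2]<.27)
S=D[m]
for z in np.arange(.19,.27,.006):
    q=S[abs(S[:,2]-z)<.003]
    if len(q):print(z.round(3),len(q),q.min(0),q.max(0))
E
```

```text
0.22 14 [0.4116 0.0138 0.2172] [0.4322 0.0306 0.2229]
0.226 35 [0.4111 0.0121 0.2233] [0.4352 0.0297 0.229 ]
0.232 39 [0.4107 0.0122 0.2291] [0.4359 0.0318 0.235 ]
0.238 40 [0.411  0.0127 0.2351] [0.4345 0.0306 0.2408]
0.244 36 [0.412  0.0117 0.2411] [0.4336 0.0298 0.247 ]
0.25 31 [0.4108 0.0113 0.247 ] [0.4297 0.0299 0.2525]
0.256 31 [0.4113 0.0108 0.2532] [0.4271 0.031  0.2589]
0.262 29 [0.411  0.0102 0.259 ] [0.4345 0.0324 0.2649]
0.268 16 [0.4121 0.009  0.2651] [0.4337 0.0198 0.2696]
```

The visible fingertips sit about 24 mm short of the reported TCP (s2: TCP z 0.194, lowest finger points at 0.217). That explains the high contact at the rim. I'll allow for this by backing off, lowering and pushing again.

```bash
python3 -m inch '[[-0.015,0,0.002,0,0,0,0],[-0.01,0,-0.01,0,0,0,0],[0,0,-0.012,0,0,0,0],[0.006,0,0,0,0,0,0],[0.006,0,0,0,0,0,0]]'
python3 -m inch '[[0.004,0,0,0,0,0,0],[0.003,0,0,0,0,0,0],[0.003,0,0,0,0,0,0]]'
python3 -m inch '[[0.002,0,0.0003,0,0,0,0],[0.002,0,0.0003,0,0,0,0],[0.002,0,0.0003,0,0,0,0]]'
```

```text
t: 8.35
tcp_pos: [0.5491, 0.0232, 0.1633]
tcp_rot: [-0.037, 0.965, -0.01, 0.261]
ft_force: [0.7, 0.6, 0.2]
finger_gap: 0.006
grip_force: 0.0
t: 8.65
tcp_pos: [0.5591, 0.0231, 0.1633]
tcp_rot: [-0.037, 0.965, -0.01, 0.261]
ft_force: [-3.4, 0.3, 1.9]
finger_gap: 0.006
grip_force: 1.5
t: 8.95
tcp_pos: [0.565, 0.0234, 0.1641]
tcp_rot: [-0.037, 0.965, -0.01, 0.261]
ft_force: [-2.0, 1.9, 1.2]
finger_gap: 0.004
grip_force: 1.4
```

```bash
python3 -m inch '[[0.002,0,0.0002,0,0,0,0],[0.002,0,0.0002,0,0,0,0],[0.002,0,0.0002,0,0,0,0]]'
python3 -m inch '[[0.0015,0,0,0,0,0,0],[0.001,0,0,0,0,0,0],[0.001,0,0,0,0,0,0]]'
python3 -m inch '[[0.001,0,0,0,0,0,0],[0.001,0,0,0,0,0,0]]'
```

```text
t: 9.25
tcp_pos: [0.571, 0.0232, 0.1646]
tcp_rot: [-0.037, 0.965, -0.01, 0.261]
ft_force: [-2.4, 1.6, -0.0]
finger_gap: 0.008
grip_force: 1.3
t: 9.55
tcp_pos: [0.5746, 0.0231, 0.1647]
tcp_rot: [-0.037, 0.965, -0.01, 0.261]
ft_force: [-2.3, 2.2, 1.9]
finger_gap: 0.007
grip_force: 1.2
t: 9.75
tcp_pos: [0.5753, 0.0231, 0.1643]
tcp_rot: [-0.037, 0.965, -0.01, 0.26]
ft_force: [-17.2, 2.7, 13.2]
finger_gap: 0.008
grip_force: 8.6
```

The stop is reached: the force jumped from about 2 to 17 N. Backing off, going upright and looking.

```bash
python3 -m inch '[[-0.003,0,0,0,0,0,0],[-0.03,0,0.005,0,0,0,0],[-0.03,0,0.02,0,5,0,0],[0,0.02,0.03,0,8,0,0],[0,0.03,0.03,0,8,0,0]]'
python3 -m inch '[[0,0.03,0.01,0,8,0,0],[0,0.03,0,0,1,0,0],[0,0.03,0,0,0,0,0],[0.01,0.03,0,0,0,0,0]]'
python3 - <<'E'
from h import *
np.set_printoptions(precision=4,suppress=True)
b=shot('top','t4');a=shot('side','s4');print(robot.get_obs()['tcp_rot'])
for d in (a,b):
    D=cloud(d);F=d['frame'].astype(int)
    for y in (-.08,0,.06):
        m=(abs(D[...,1]-y)<.005)&(D[...,0]>.50)&(D[...,0]<.605)&(D[...,2]>.200)&(D[...,2]<.213)
        print(y,m.sum(),np.median(D[m],0),D[m].min(0),D[m].max(0)) if m.any() else 0
    z=D[...,2];k=(F[...,2]>F[...,0]+60)&(z>.2)&(z<.27);print('knob',k.sum(),D[k].min(0),D[k].max(0))if k.any() else 0
k=np.hstack([a['frame'][130:300,150:390],b['frame'][140:310,180:420]])[:,:,::-1]
cv2.imwrite('pics/c4.png',cv2.resize(k,(800,283),interpolation=2))
E
```

```text
t: 10.25
tcp_pos: [0.5207, 0.06, 0.2372]
tcp_rot: [-0.033, 0.993, -0.01, 0.109]
ft_force: [1.4, -0.5, -0.6]
finger_gap: 0.003
grip_force: 0.0
t: 10.65
tcp_pos: [0.5328, 0.1826, 0.2461]
tcp_rot: [-0.035, 0.999, -0.007, 0.033]
ft_force: [-0.1, -1.4, -0.1]
finger_gap: 0.007
grip_force: 0.0
[-0.038   0.9987 -0.0052  0.0336]
-0.08 38 [ 0.5803 -0.0803  0.2077] [ 0.5778 -0.0849  0.2003] [ 0.5894 -0.0756  0.2114]
0 36 [ 0.5742 -0.0005  0.209 ] [ 0.5714 -0.005   0.2015] [0.5834 0.0041 0.2108]
0.06 69 [0.5783 0.0616 0.2052] [0.567  0.055  0.2002] [0.6044 0.0649 0.212 ]
knob 77 [0.5842 0.1105 0.2185] [0.5997 0.1303 0.2478]
-0.08 19 [ 0.5841 -0.0798  0.2102] [ 0.5791 -0.0847  0.2059] [ 0.5892 -0.0753  0.2124]
0 20 [0.5789 0.0002 0.2087] [ 0.5739 -0.0038  0.2055] [0.584  0.0043 0.2129]
0.06 37 [0.5781 0.0601 0.2073] [0.5681 0.0551 0.2001] [0.603  0.0649 0.2124]
knob 22 [0.5894 0.1154 0.2412] [0.5991 0.1252 0.2496]
```

View pics/c4.png

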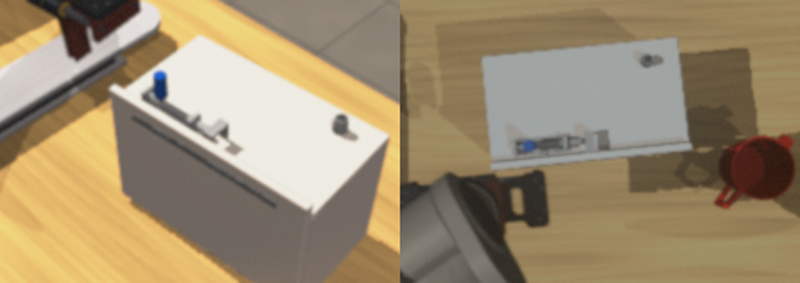

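The front is shut flush: the rim is at x=0.578 at y=-0.08, as expected. The bolt is still drawn back, with the knob at (0.593, 0.120). Next I'll go to the knob's +y side.

```bash
python3 -m inch '[[0.02,0,0,0,4,0,0],[0.02,0,0,0,0,0,0],[0.019,-0.008,-0.02,0,0,0,0],[0,-0.005,-0.028,0,0,0,0],[0,0,0,0,0,0,0]]'
python3 -m inch '[[0.0005,-0.005,0,0,0,0,0],[0.0005,-0.005,0,0,0,0,0],[0,-0.004,0,0,0,0,0],[0,-0.003,0,0,0,0,0]]'
```

```text
t: 11.25
tcp_pos: [0.5899, 0.1652, 0.194]
tcp_rot: [-0.034, 0.999, -0.007, -0.005]
ft_force: [-0.0, -0.1, -0.2]
finger_gap: 0.004
grip_force: 0.0
t: 11.65
tcp_pos: [0.5928, 0.1514, 0.1991]
tcp_rot: [-0.036, 0.999, -0.005, -0.001]
ft_force: [-0.0, -1.4, 0.2]
finger_gap: 0.005
grip_force: 0.0
```

```bash
python3 -m inch '[[0,-0.003,0,0,0,0,0],[0,-0.003,0,0,0,0,0],[0.0005,-0.003,0,0,0,0,0],[0,-0.003,0,0,0,0,0]]'
python3 -m inch '[[0,-0.003,0,0,0,0,0],[0.0005,-0.003,0,0,0,0,0],[0,-0.003,0,0,0,0,0],[0.0005,-0.003,0,0,0,0,0]]'
```

```text
t: 12.05
tcp_pos: [0.5929, 0.1396, 0.1978]
tcp_rot: [-0.036, 0.999, -0.005, -0.002]
ft_force: [0.4, -0.7, 0.5]
finger_gap: 0.007
grip_force: 0.0
t: 12.45
tcp_pos: [0.5937, 0.128, 0.1978]
tcp_rot: [-0.036, 0.999, -0.005, -0.002]
ft_force: [-0.6, 2.6, -0.5]
finger_gap: 0.002
grip_force: 1.4
```

```bash
python3 -m inch '[[0,-0.003,0,0,0,0,0],[0.0005,-0.003,0,0,0,0,0],[0,-0.003,0,0,0,0,0],[0.0005,-0.003,0,0,0,0,0]]'
python3 -m inch '[[0,-0.002,0,0,0,0,0],[0.0005,-0.002,0,0,0,0,0],[0,-0.002,0,0,0,0,0],[0,-0.002,0,0,0,0,0]]'
python3 -m inch '[[0,-0.0015,0,0,0,0,0],[0,-0.0015,0,0,0,0,0]]'
```

```text
t: 12.85
tcp_pos: [0.5948, 0.1155, 0.1979]
tcp_rot: [-0.036, 0.999, -0.005, -0.002]
ft_force: [-0.9, 2.4, 0.4]
finger_gap: 0.008
grip_force: 1.4
t: 13.25
tcp_pos: [0.5955, 0.1077, 0.1979]
tcp_rot: [-0.036, 0.999, -0.005, -0.002]
ft_force: [0.2, 3.1, 0.4]
finger_gap: -0.0
grip_force: 1.3
t: 13.45
tcp_pos: [0.5955, 0.1047, 0.1979]
tcp_rot: [-0.036, 0.999, -0.005, -0.002]
ft_force: [1.2, 2.8, -0.1]
finger_gap: 0.008
grip_force: 1.3
```

```bash
python3 -m inch '[[0,-0.0015,0,0,0,0,0],[0,-0.0015,0,0,0,0,0]]'
python3 -m inch '[[0,-0.001,0,0,0,0,0],[0,-0.001,0,0,0,0,0]]'
python3 -m inch '[[0,-0.001,0,0,0,0,0],[0,-0.001,0,0,0,0,0]]'
```

```text
t: 13.65
tcp_pos: [0.5954, 0.1017, 0.1979]
tcp_rot: [-0.036, 0.999, -0.005, -0.002]
ft_force: [0.6, 2.3, 0.0]
finger_gap: 0.003
grip_force: 1.3
t: 13.85
tcp_pos: [0.5953, 0.1012, 0.198]
tcp_rot: [-0.036, 0.999, -0.004, -0.002]
ft_force: [-0.7, 7.5, -1.2]
finger_gap: 0.006
grip_force: 3.5
t: 14.05
tcp_pos: [0.5951, 0.1011, 0.198]
tcp_rot: [-0.037, 0.999, -0.003, -0.002]
ft_force: [0.3, 9.6, -1.0]
finger_gap: 0.006
grip_force: 5.2
```

The stop was felt at y=0.101, about where fully home was expected. Retreating and checking.

```bash
python3 -m inch '[[0,0.004,0,0,0,0,0],[0,0.02,0,0,0,0,0],[0,0.02,0.03,0,0,0,0],[-0.04,0.03,0.03,0,0,0,0],[-0.04,0.03,0,0,0,0,0]]'
python3 -m inch '[[-0.03,0.03,0,0,0,0,0],[-0.03,0.03,0,0,0,0,0],[-0.03,0.03,0,0,0,0,0],[0,0,0,0,0,0,0]]'
python3 - <<'E'
from h import *
np.set_printoptions(precision=4,suppress=True)
b=shot('top','t5');a=shot('side','s5')
for d in (a,b):
    D=cloud(d);F=d['frame'].astype(int);z=D[...,2]
    k=(F[...,2]>F[...,0]+60)&(z>.2)&(z<.27);print('knob',k.sum(),D[k].min(0),D[k].max(0))
    m=(abs(D[...,1]+.08)<.005)&(D[...,0]>.50)&(D[...,0]<.605)&(z>.200)&(z<.213);print(D[m].min(0),np.median(D[m],0))
k=np.hstack([a['frame'][130:300,150:390],b['frame'][140:310,180:420]])[:,:,::-1]
cv2.imwrite('pics/c5.png',cv2.resize(k,(800,283),interpolation=2))
E
```

```text
t: 14.55
tcp_pos: [0.5232, 0.1972, 0.2567]
tcp_rot: [-0.034, 0.999, -0.005, 0.001]
ft_force: [0.4, 0.4, 0.6]
finger_gap: 0.007
grip_force: 0.0
t: 14.95
tcp_pos: [0.4269, 0.2912, 0.2541]
tcp_rot: [-0.04, 0.999, -0.005, -0.002]
ft_force: [0.5, 0.1, 0.5]
finger_gap: 0.006
grip_force: 0.0
knob 86 [0.5871 0.0736 0.2176] [0.6033 0.0898 0.2477]
[ 0.5773 -0.0849  0.2009] [ 0.5805 -0.0803  0.2086]
knob 23 [0.5908 0.0773 0.2424] [0.6027 0.087  0.2489]
[ 0.5791 -0.0848  0.2067] [ 0.5842 -0.0802  0.2095]
```

View pics/c5.png

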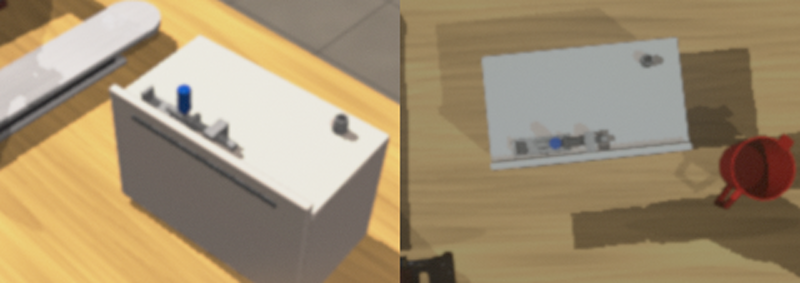

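The front is still shut. The knob is at y=0.082 (expected 0.0835 when home), the bolt shows past the keeper, and the jug, thimble and sleeve board look undisturbed.

```bash
python3 -c "
from rig import robot
print(robot.job_done())"
```

```text
the job is handed in; nothing more can be done
None
```

The bin front is shut and the bolt is home through the keeper, with the jug, thimble and sleeve board looking undisturbed, but on my first push the fingertips rode up on the rim and pressed with about 50 N before I backed off; the job was handed in at about 15 s with the robot clear, and no verdict was returned.

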